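# Open the touch-latch bar cupboard

## Task

Open the bar cupboard with the yellow lid without gripping anything: press its front edge down with the fingertips until the touch catch lets go, and let the lid spring up ajar by itself. Then push the lid from underneath, up and over, until it leans back wide open and stays there, and take the arm away; do not pinch the lid. Leave the cupboard with the black lid shut and all the glasses and ornaments standing where they are.

Things in the scene. Friction and masses are not known exactly. Their poses are not given: they have to be found in the camera images.
- yellow_chest: the counter-top bar cupboard with the yellow lid: a fixed dark-wood box 180 (its own x, front to back) x 200 (its y) x 110 mm high, open at the top, walls 8 mm, closed by a lid. Origin: centre of its underside, on the counter. Its +x axis points from its front to its hinge side, roughly away from the robot, z up.
- yellow_lid (a joint): angle of the yellow lid, rad, hinged at the rear top edge; no handle. 0 = shut and latched, underside 8 mm above the rim; pushed down it stops at -0.042. About -0.025 frees the catch; let go, a spring raises it to 0.55 (front edge up 94 mm) and it rests there. Then it swings by hand, damped: left below 1.5 it sinks back to 0.55, past 1.6 it falls gently onto its stop at 2.0 and stays.
- yellow_press (a point): point on top of the yellow panel, on the middle line, 20 mm in from the lid's free front edge: the place to push, about 4 N and 5 mm down to free the catch inside (more force nearer the hinge); 129 mm above the counter when shut. Moves with the lid.
- yellow_edge (a point): middle of the lower edge of the lid's free front edge, 180 mm from the hinge axis; 118 mm above the counter when shut. Moves with the lid. Its x axis lies in the lid, pointing to the hinge. The lid is 180 x 200 mm: a dark-wood board 8 mm thick, and on it, 8 mm in from the edges, a yellow panel 3 mm thick.
- yellow_hinge (a point): middle of the lid's hinge axis, 118 mm above the counter, 90 mm behind the box's centre. The axis runs along the box's y.
- black_chest: the counter-top bar cupboard with the black lid: a fixed dark-wood box 180 (its own x, front to back) x 200 (its y) x 110 mm high, open at the top, walls 8 mm, closed by a lid. Origin: centre of its underside, on the counter. Its +x axis points from its front to its hinge side, roughly away from the robot, z up.
- black_lid (a joint): angle of the black lid, rad, hinged at the rear top edge; no handle. 0 = shut and latched, underside 8 mm above the rim; pushed down it stops at -0.042. About -0.025 frees the catch; let go, a spring raises it to 0.55 (front edge up 94 mm) and it rests there. Then it swings by hand, damped: left below 1.5 it sinks back to 0.55, past 1.6 it falls gently onto its stop at 2.0 and stays.
- black_press (a point): point on top of the black panel, on the middle line, 20 mm in from the lid's free front edge: the place to push, about 4 N and 5 mm down to free the catch inside (more force nearer the hinge); 129 mm above the counter when shut. Moves with the lid.
- black_edge (a point): middle of the lower edge of the lid's free front edge, 180 mm from the hinge axis; 118 mm above the counter when shut. Moves with the lid. Its x axis lies in the lid, pointing to the hinge. The lid is 180 x 200 mm: a dark-wood board 8 mm thick, and on it, 8 mm in from the edges, a black panel 3 mm thick.
- black_hinge (a point): middle of the lid's hinge axis, 118 mm above the counter, 90 mm behind the box's centre. The axis runs along the box's y.
- jigger: loose brass double-cone jigger, 75 high, 38 across, in mm. Origin at the centre of its underside.
- glass_a: loose opaque yellow tumbler, 85 high, 72 across, in mm. Origin at the centre of its underside.
- glass_b: loose opaque yellow tumbler, 85 high, 72 across, in mm. Origin at the centre of its underside.
- tankard: loose pewter mug, 115 high, 84 across plus a handle, in mm. Origin at the centre of its underside.
- figurine: loose red clown figurine, 165 high, 64 across, in mm. Origin at the centre of its underside.
- coral: loose white branched coral ornament, about 85 high, 120 across, in mm. Origin at the centre of its underside.
- decanter: loose amber glass bottle, 200 high, 80 across, in mm. Origin at the centre of its underside.

How it is judged:
On the way, in this order (a step that is already met when the one before it is completed fails the run):
1. the yellow lid is pressed down until the catch lets go (value of joint yellow_lid below -0.018 rad).
2. the yellow lid has sprung up ajar (value of joint yellow_lid between 0.4 and 1.2 rad), for 0.2 s.
At the end, for the whole second after the job is handed in: The yellow lid leans back open by itself, hinge angle above 1.6 rad and at rest (under 0.1 rad/s); the black lid is shut (-0.02 to 0.05 rad); every loose thing is within 20 mm of where it stood (value of joint yellow_lid between 1.6 and 2.1 rad and velocity of joint yellow_lid between -0.1 and 0.1 rad/s and value of joint black_lid between -0.02 and 0.05 rad and distance of each of jigger, glass_a, glass_b, tankard, figurine, coral, decanter from where it was at the start of the episode below 0.02 m); the robot touches nothing.
It fails at once if the lid pinched between the fingers: fingers pressing on the top panel and on the board by more than 3 N each while the lid stands open (value of joint yellow_lid above 0.25 rad and contact force between the fingers and yellow_lid_c1 above 3 N and contact force between the fingers and yellow_lid_c0 above 3 N).
It fails at once if the black lid pressed or opened (not (value of joint black_lid between -0.02 and 0.05 rad)).
It fails at once if a glass or ornament lifted, carried or shoved more than 20 mm (distance of any of jigger, glass_a, glass_b, tankard, figurine, coral, decanter from where it was at the start of the episode above 0.02 m).
It also fails if it takes over 48 s, if anything falls off the work surface, if the arm or the gripper's body presses on something with over 40 N, if the wrist force passes 120 N, or if a joint passes its speed limit or range.

## Robot

A 6-joint arm with a two-finger parallel gripper is mounted at the origin on the work surface. World frame = base frame: x ahead of the robot, y to its left, z up, the work surface at z = 0. Lengths are in m, angles in rad, forces in N, time in s.
With the tool pointing down it reaches from about 0.35 to 0.85 m from the base axis. Payload 8.1 kg.
Tool frame: the origin (TCP) lies at the centre of the arm's flange, where the gripper is bolted on; the fingertips stand 186 mm ahead of it and the grasp point (between the pads) lies 167 mm ahead of it; z points along the fingers, y is the line along which they close (so a half turn about z gives the same grasp; the last joint's range is limited). The gripper opens to 93 mm and grips with 3 to 60 N. Pads are 15 mm wide; open, the fingers measure 128 mm over their backs; the gripper's body (75 mm by 188 mm) begins 65 mm behind the grasp point.
Start: joints at [1.064, 0.13, 1.488, -0, 1.523, -0.085], TCP at [0.246, 0.547, 0.405] pointing down, gripper open.
Joint ranges: [-2.96, 2.96], [-0.89, 2.26], [0.02, 2.5], [-1.34, 4.48], [0, 2.73], [-2.66, 2.66]. Speed limits (rad/s): [2.39, 2.39, 2.79, 3.14, 3.14, 3.14].

## Interface

Orientations are given as a rotation vector (axis times angle).
In Python, from plant import robot gives the robot as it stands.
- The arm moves only by the tool apply_moves, never from a script. Its argument "series" is a list of rows, each a list of 2 entries, a list of its own where there are three numbers: the shift along the tool's x, y, z in mm, then the turn, a rotation vector about the tool's x, y, z in rad. A call has 1 to 12 rows; each row shifts and turns the commanded pose from where the row before left it, along the tool's axes as they then stand; what a row does not reach is not made up. A row lasts 1/12 s, in which the tool goes at most 41.7 mm and 7.16 degrees, less where a joint would pass 70% of its speed; a pose out of reach is approached as far as the arm can. A call is refused whole if a number of a shift passes 41.7 or a number of a turn 0.125, either way. A call with a gripper value outside its range is refused whole. "claw" is the opening, from 0 (shut) to 1 (fully open), set as the call begins (left out, the last holds). The fingers move at their own pace and stop on an object; "newtons" is the grip in N (left out, the last holds). Time passes only in rows, so rows that do not move let the fingers close. It gives the time, the measured TCP pose, the force, the opening and the grip force at its end, in the units of the state.
- robot.read_state(): the state, without advancing time (a new reading comes with each control period).
- robot.read_camera(name): name is "scene" or "side" or "wrist"; returns (picture, depth): 420x560x3 uint8, blue, green, red; 420x560 float32, m along the optical axis (not along the pixel's ray), 0 where there is no reading.
- robot.calibration(name): a dict with "fx", "fy", "cx", "cy" (pixels), "extrinsics" (4x4, takes a point from world to camera coordinates). Camera axes: x right, y down, z forward; pixel columns grow to the right and rows downward; lengths in m; the calibration is good to about 2 mm. A picture is of the moment at which its call begins: read the wrist's pose just before it. calibration takes no time and is no camera call; for the wrist camera it gives the pose at the moment of the call.
- robot.close_job(): hands the job in; it is judged then, once.
The state is a dict: "t": time; "q": joint angles; "dq": joint speeds; "joint_torque": joint torques, N m; "tool_pos": TCP position; "orientation": TCP orientation; "force": force on the tool from outside, world axes, zero at the start; "wrist_torque": the same for the moment, N m; "opening": finger opening in m; "gripper_force": force on a finger pad.
Only numpy, scipy, OpenCV 4.12 (cv2) and the standard library are available. Lean on these libraries where they do the work, as an engineer would, in place of code of your own. Each camera call takes 0.05 s, during which the arm holds its last target. There are 200 camera calls.

## Working session

There is one attempt and no reset: what is moved stays moved. The work goes in short steps, Python scripts to look and compute and a tool call to move; the robot and the scene stay as the last step left them, time stands still between calls to the robot, and variables do not carry over. Pictures are saved under pics/ and viewed, at most 10 in all, crops included, and the job is handed in when it is done.

Besides the shell and the picture viewer there is one more tool, called as a command line: name --argument value ..., lists and objects as JSON in quotes. apply_moves: Moves the arm, as the interface text tells. Its arguments: {"type":"object","properties":{"series":{"type":"array"},"claw":{"type":"number"},"newtons":{"type":"number"}},"required":["series"]}

```bash
mkdir -p pics; ls
python3 - <<'E'
from plant import robot
import cv2,numpy as np
s=robot.read_state();print(s)
for n in("scene","side"):
    p,d=robot.read_camera(n);cv2.imwrite(f"pics/{n}0.png",p);np.save(f"{n}0.npy",d)
    c=robot.calibration(n);print(n,c)
E
```

```text
pics
{'t': 0.0, 'q': array([ 1.06360010e+00,  1.31159369e-01,  1.48926562e+00, -5.99526903e-06,
        1.52301140e+00, -8.53924407e-02]), 'dq': array([-0.00203142,  0.00061809, -0.00117223,  0.00222576,  0.00016068,
       -0.00064845]), 'joint_torque': array([ 3.14418918e-03, -5.59844720e+01, -4.91756380e+01,  7.69795803e-02,
        3.52169399e-02, -1.51400391e-04]), 'tool_pos': array([0.24550919, 0.54722119, 0.40369572]), 'orientation': array([-6.57554758e-01, -3.07146094e+00,  2.77220967e-03]), 'force': array([ 0.15695609,  0.47698834, -0.27543124]), 'wrist_torque': array([-0.05536889,  0.00908333,  0.00086526]), 'gripper_force': 0.0, 'opening': 0.09274167910816823}
scene {'fx': 445.519612911834, 'fy': 445.519612911834, 'cx': 276.8082070355057, 'cy': 208.10764043222204, 'extrinsics': array([[-0.49814403,  0.86708058,  0.00487799,  0.2901651 ],
       [ 0.5022516 ,  0.29312386, -0.81352427, -0.20030658],
       [-0.70682095, -0.40280228, -0.58151051,  1.79364702],
       [ 0.        ,  0.        ,  0.        ,  1.        ]])}
side {'fx': 473.66613551480833, 'fy': 473.66613551480833, 'cx': 279.1451980600906, 'cy': 213.34708090687937, 'extrinsics': array([[ 0.97477175, -0.22314241, -0.00524385, -0.57279424],
       [-0.16926964, -0.72371283, -0.66901982,  0.16837847],
       [ 0.14549166,  0.65302925, -0.74322606,  1.29286139],
       [ 0.        ,  0.        ,  0.        ,  1.        ]])}
```

View pics/scene0.png

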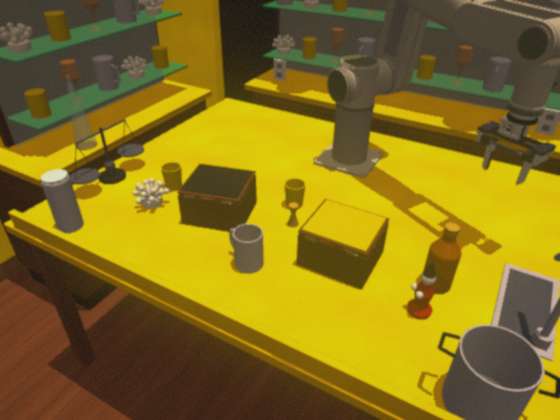

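View pics/side0.png

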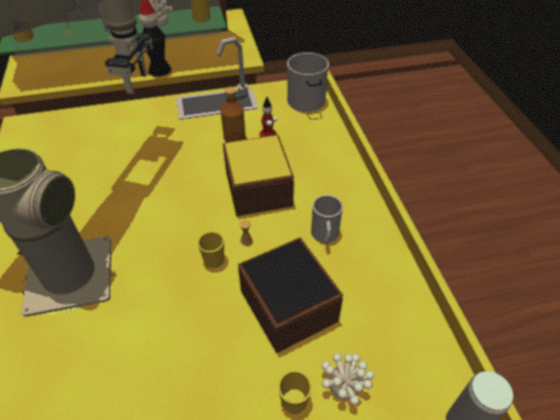

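The yellow-lidded cupboard shows in the scene view at about (345,225) and in the side view at about (258,160). The decanter and figurine stand on its left (+y), the mug, jigger and one tumbler on its right, and the black-lidded cupboard further right.

```bash
cat > h.py <<'E'
import numpy as np,cv2
def cloud(d,c):
    v,u=np.indices(d.shape)
    P=np.stack([(u-c["cx"])/c["fx"]*d,(v-c["cy"])/c["fy"]*d,d],-1)
    E=c["extrinsics"];return (P-E[:3,3])@E[:3,:3]
E
python3 - <<'E'
from plant import robot
from h import *
H=np.zeros((300,300),np.float32) # 4mm cells x 0.2..1.4, y -.7...5
for n in("scene","side"):
    d=np.load(n+"0.npy");W=cloud(d,robot.calibration(n));p=cv2.imread(f"pics/{n}0.png")
    ok=(d>0)&(W[...,2]<.3)
    x,y,z=W[...,0],W[...,1],W[...,2]
    g=ok&(x>.25)&(x<1.2)&(y>-.6)&(y<.6)&(z>.03)
    nn,lab,st,ce=cv2.connectedComponentsWithStats(g.astype(np.uint8))
    for i in range(1,nn):
        if st[i,4]>60:
            m=lab==i;print(n,ce[i].round(),st[i,4],"xyz lo",np.percentile(W[m],2,0).round(3),"hi",np.percentile(W[m],98,0).round(3))
    hsv=cv2.cvtColor(p,cv2.COLOR_BGR2HSV)
    m=g&(abs(z-.128)<.008)
    for nm,mm in(("yel",m&(hsv[...,0]>18)&(hsv[...,0]<35)&(hsv[...,1]>150)&(hsv[...,2]>120)),("top",m)):
        k=cv2.morphologyEx(mm.astype(np.uint8),cv2.MORPH_OPEN,np.ones((5,5)))
        nn,lab,st,ce=cv2.connectedComponentsWithStats(k)
        for i in range(1,nn):
            if st[i,4]>300:
                q=W[lab==i];r=cv2.minAreaRect(q[:,:2].astype(np.float32)*1000)
                print(n,nm,ce[i].round(),st[i,4],"z",np.median(q[:,2]).round(4),"rect",np.round(r[0]),np.round(r[1]),round(r[2],1))
                # ray-plane outline
                c=robot.calibration(n);E=c["extrinsics"]
                ct=max(cv2.findContours((lab==i).astype(np.uint8),0,1)[0],key=cv2.contourArea)[:,0].astype(float)
                dr=np.c_[(ct[:,0]-c["cx"])/c["fx"],(ct[:,1]-c["cy"])/c["fy"],np.ones(len(ct))]@E[:3,:3]
                o=-E[:3,:3].T@E[:3,3];Q=o+dr*((.129-o[2])/dr[:,2])[:,None]
                r=cv2.minAreaRect(Q[:,:2].astype(np.float32)*1000);print("   ray",np.round(r[0]),np.round(r[1]),round(r[2],1))
E
```

```text
scene [522. 173.] 152 xyz lo [0.272 0.585 0.219] hi [0.283 0.6   0.289]
scene [171. 173.] 394 xyz lo [ 0.484 -0.503  0.032] hi [ 0.553 -0.435  0.085]
scene [224. 206.] 4970 xyz lo [ 0.475 -0.315  0.034] hi [0.765 0.027 0.13 ]
scene [ 62. 199.] 1340 xyz lo [ 0.835 -0.598  0.034] hi [ 0.903 -0.559  0.19 ]
scene [149. 191.] 528 xyz lo [ 0.599 -0.504  0.036] hi [ 0.698 -0.413  0.081]
scene [294. 193.] 531 xyz lo [ 0.362 -0.072  0.032] hi [0.507 0.018 0.084]
scene [342. 239.] 5073 xyz lo [0.489 0.112 0.034] hi [0.662 0.306 0.13 ]
scene [438. 265.] 2102 xyz lo [0.531 0.437 0.035] hi [0.678 0.511 0.199]
scene [256. 331.] 6229 xyz lo [ 0.939 -0.554  0.031] hi [0.959 0.571 0.062]
scene [460. 363.] 1716 xyz lo [0.784 0.533 0.035] hi [0.905 0.599 0.159]
scene yel [344. 225.] 2614 z 0.1274 rect [566. 205.] [180. 196.] 0.4
   ray [572. 206.] [171. 194.] 0.4
scene top [217. 182.] 1939 z 0.127 rect [ 563. -231.] [186. 201.] 15.2
   ray [ 572. -224.] [185. 200.] 15.6
scene top [344. 227.] 2884 z 0.1272 rect [569. 207.] [186. 200.] 0.4
   ray [579. 209.] [184. 199.] 0.4
side [142.  67.] 128 xyz lo [0
[... 475 characters left out ...]
]
side [245. 227.] 136 xyz lo [ 0.48  -0.007  0.031] hi [0.505 0.022 0.078]
side [212. 246.] 646 xyz lo [ 0.36  -0.075  0.032] hi [ 0.424 -0.007  0.088]
side [290. 291.] 7219 xyz lo [ 0.457 -0.346  0.037] hi [ 0.66  -0.137  0.132]
side [348. 376.] 1545 xyz lo [ 0.584 -0.516  0.04 ] hi [ 0.686 -0.418  0.083]
side [295. 388.] 757 xyz lo [ 0.481 -0.504  0.032] hi [ 0.546 -0.437  0.087]
side yel [257. 159.] 2408 z 0.1288 rect [570. 212.] [176. 199.] 0.3
   ray [569. 208.] [174. 189.] 0.2
side top [257. 161.] 2679 z 0.1286 rect [568. 208.] [180. 207.] 0.3
   ray [566. 201.] [179. 204.] 0.3
side top [289. 282.] 5319 z 0.1287 rect [ 560. -230.] [181. 202.] 15.4
   ray [ 559. -234.] [180. 201.] 15.6
```

apply_moves --series '[[[0,0,0],[0,0,-0.107]],[[0,0,0],[0,0,-0.107]],[[0,0,0],[0,0,-0.107]],[[0,0,0],[0,0,-0.106]],[[-21,-28,3],[0,0,0]],[[-21,-28,3],[0,0,0]],[[-21,-28,3],[0,0,0]],[[-21,-28,3],[0,0,0]],[[-21,-28,3],[0,0,0]],[[-21,-28,3],[0,0,0]]]' --claw 0

```text
t: 0.93
tool_pos: [0.373, 0.3786, 0.3862]
orientation: [0.009, -3.141, 0.001]
force: [0.9, 0.9, 0.0]
opening: 0.0307
gripper_force: 0.0
```

apply_moves --series '[[[-21,-28,5],[0,0,0]],[[-21,-28,5],[0,0,0]],[[-21,-28,5],[0,0,0]],[[-21,-28,5],[0,0,0]],[[-21,-28,5],[0,0,0]],[[-20,-28,6],[0,0,0]],[[0,0,0],[0,0,0]],[[0,0,0],[0,0,0]]]'

```text
t: 1.6
tool_pos: [0.4989, 0.2111, 0.3547]
orientation: [0.003, -3.14, 0.001]
force: [-0.6, 1.0, -0.1]
opening: 0.0
gripper_force: 0.0
```

Run:
```python
from plant import robot
import cv2
s=robot.read_state();print(s["tool_pos"],s["force"],s["opening"],s["q"])
p,d=robot.read_camera("side");cv2.imwrite("pics/side1.png",p)
```

```text
[0.4988981  0.21111437 0.35474334] [-0.57197393  1.02741719 -0.14578315] 3.38136025269019e-05 [ 3.05641703e-01  2.77160519e-03  1.71336430e+00  4.77519879e-05
  1.42736598e+00 -1.26680880e+00]
```

View pics/side1.png

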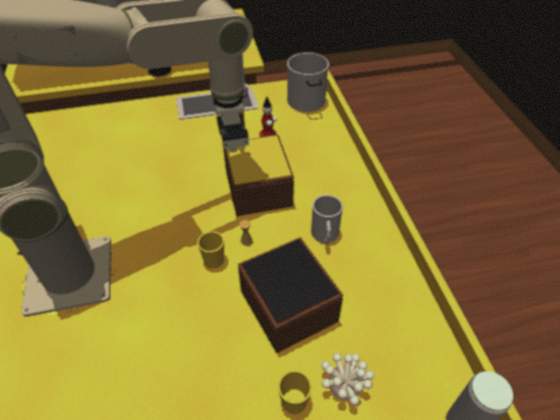

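The closed fingertips hang over the front part of the yellow lid, at about (235,145). Now I'll press down.

apply_moves --series '[[[0,-2,12],[0,0,0]],[[0,-2,12],[0,0,0]],[[0,0,8],[0,0,0]],[[0,0,4],[0,0,0]],[[0,0,2],[0,0,0]],[[0,0,2],[0,0,0]],[[0,0,1],[0,0,0]],[[0,0,1],[0,0,0]],[[0,0,1],[0,0,0]],[[0,0,0],[0,0,0]]]'

```text
t: 2.48
tool_pos: [0.4985, 0.209, 0.3132]
orientation: [-0.008, 3.141, 0.001]
force: [-3.9, 0.3, 5.1]
opening: 0.0005
gripper_force: 2.4
```

apply_moves --series '[[[0,0,1],[0,0,0]],[[0,0,1],[0,0,0]],[[0,0,1],[0,0,0]],[[0,0,1],[0,0,0]],[[0,0,0],[0,0,0]]]'

```text
t: 2.9
tool_pos: [0.4985, 0.2089, 0.309]
orientation: [-0.008, 3.141, 0.001]
force: [-2.9, 1.5, 5.2]
opening: 0.0
gripper_force: 2.4
```

apply_moves --series '[[[0,0,-20],[0,0,0]],[[0,0,-25],[0,0,0]],[[0,0,-30],[0,0,0]],[[0,0,-30],[0,0,0]],[[0,0,-30],[0,0,0]],[[0,0,-15],[0,0,0]],[[25,0,0],[0,0,0]],[[25,0,0],[0,0,0]],[[30,0,0],[0,0,0]],[[0,0,0],[0,0,0]]]'

```text
t: 3.73
tool_pos: [0.4154, 0.2082, 0.4582]
orientation: [0.009, -3.14, 0.001]
force: [-0.5, -0.9, -0.8]
opening: 0.001
gripper_force: 0.0
```

Run:
```python
from plant import robot
from h import *
p,d=robot.read_camera("side");cv2.imwrite("pics/side2.png",p)
W=cloud(d,robot.calibration("side"));s=robot.read_state();print(s["force"],s["tool_pos"])
hsv=cv2.cvtColor(p,cv2.COLOR_BGR2HSV)
m=(hsv[...,0]>18)&(hsv[...,0]<35)&(hsv[...,1]>150)&(W[...,0]>.48)&(W[...,0]<.68)&(W[...,1]>.13)&(W[...,1]<.28)&(W[...,2]>.1)&(W[...,2]<.3)
q=W[m];print(len(q),np.polyfit(q[:,0],q[:,2],1),q.min(0),q.max(0))
```

```text
[-0.00148766 -0.01629241  0.60136018] [0.41698103 0.20826029 0.45849443]
1478 [-0.60263037  0.5269207 ] [0.51112501 0.13036593 0.12199663] [0.66148203 0.27995169 0.21920141]
```

View pics/side2.png

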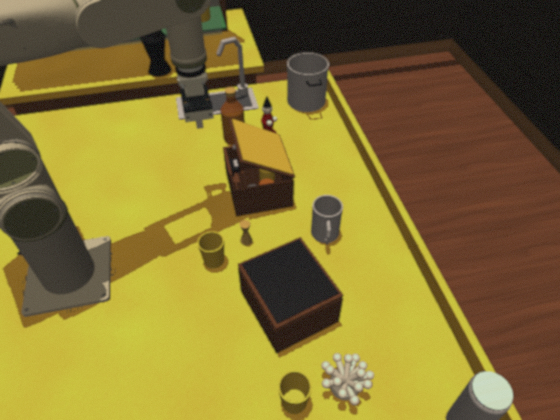

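The side view shows the lid standing ajar (slope 0.54 rad) and the arm clear in front of it. Next I'll back off, go lower and tilt the tool 30° forward.

apply_moves --series '[[[20,0,15],[0,0,0]],[[20,0,25],[0,0,0]],[[8,0,30],[0,0,0]],[[0,0,30],[0,0,0]],[[0,0,28],[0,0,0]],[[0,0,0],[0,-0.105,0]],[[0,0,0],[0,-0.105,0]],[[0,0,0],[0,-0.105,0]],[[0,0,0],[0,-0.105,0]],[[0,0,0],[0,-0.104,0]],[[0,0,0],[0,0,0]],[[0,0,0],[0,0,0]]]'

```text
t: 4.78
tool_pos: [0.3702, 0.2081, 0.3305]
orientation: [-0.008, 2.62, 0.002]
force: [0.9, 0.5, 0.8]
opening: 0.0007
gripper_force: 0.0
```

```bash
cat > t.py <<'E'
from plant import robot
import numpy as np
from scipy.spatial.transform import Rotation as R
s=robot.read_state();r=R.from_rotvec(s["orientation"]);p=s["tool_pos"];tip=p+.186*r.as_matrix()[:,2]
print("tip",tip.round(4),"z",r.as_matrix()[:,2].round(3),"F",s["force"].round(1),s["q"].round(2))
def edge(a):
    a=np.radians(a);hx,hz=.659,.118
    f=np.array([.5,-.866]);n=np.array([.866,.5])
    if a<np.pi/3:return np.array([hx-.18*np.cos(a),hz+.18*np.sin(a)])+.045*f-.0075*n
    return np.array([hx-.135*np.cos(a),hz+.135*np.sin(a)])+.0075*np.array([-np.sin(a),-np.cos(a)])
q=tip[[0,2]]
for a in [31,37,43,49,55,60,65,70,75,80,85,90,95,100,103]:
    t=edge(a);w=t-q;q=t
    v=r.as_matrix().T@np.array([w[0],0,w[1]])*1000
    print(a,t.round(3),v.round(1))
E
python3 t.py
```

```text
tip [0.4628 0.2086 0.1692] z [ 0.498  0.003 -0.867] F [0.9 0.5 0.8] [ 0.5  -0.57  2.27 -0.29  0.99 -0.98]
31 [0.521 0.168] [-49.6  -0.3  29.9]
37 [0.531 0.184] [-16.9  -0.1  -8.3]
43 [0.543 0.198] [-17.7  -0.1  -6.5]
49 [0.557 0.211] [-18.3  -0.1  -4.6]
55 [0.572 0.223] [-18.7  -0.1  -2.7]
60 [0.585 0.231] [-15.7  -0.1  -0.7]
65 [0.595 0.237] [-11.8  -0.1  -0.2]
70 [0.606 0.242] [-11.8  -0.1   0.9]
75 [0.617 0.246] [-11.6  -0.1   1.9]
80 [0.628 0.25 ] [-11.4  -0.1   2.9]
85 [0.64  0.252] [-11.1  -0.1   3.9]
90 [0.652 0.253] [-10.8  -0.1   4.8]
95 [0.663 0.253] [-10.3  -0.1   5.8]
100 [0.675 0.252] [-9.8 -0.1  6.6]
103 [0.682 0.251] [-5.6 -0.   4.4]
```

apply_moves --series '[[[-17,0,10],[0,0,0]],[[-17,0,10],[0,0,0]],[[-15,0,10],[0,0,0]],[[-8,0,-4],[0,0,0]],[[-9,0,-4],[0,0,0]],[[-9,0,-3],[0,0,0]],[[-9,0,-3],[0,0,0]],[[-9,0,-3],[0,0,0]],[[-9,0,-2],[0,0,0]],[[0,0,0],[0,0,0]]]'

```text
t: 5.62
tool_pos: [0.4655, 0.2088, 0.375]
orientation: [-0.006, 2.614, 0.004]
force: [-0.4, 0.7, -0.3]
opening: 0.0005
gripper_force: 0.3
```

```bash
python3 t.py | head -1
python3 - <<'E'
from plant import robot
from h import *
p,d=robot.read_camera("side");cv2.imwrite("pics/side3.png",p)
E
```

```text
tip [0.5592 0.2095 0.2143] z [ 0.504  0.004 -0.864] F [-0.4  0.7 -0.3] [ 0.39 -0.34  2.02 -0.23  0.97 -1.1 ]
```

View pics/side3.png

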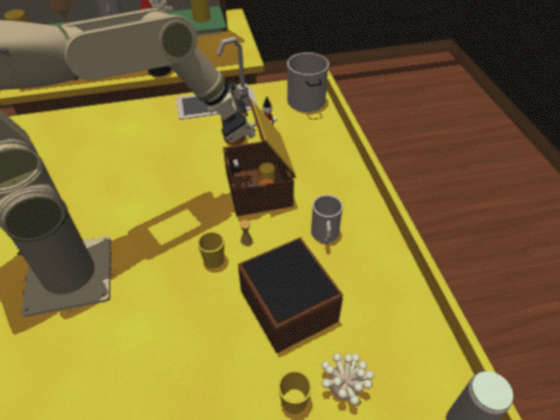

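The fingers are in front of and under the lid, at about (245,130). The lid has risen to roughly 50°, so I'll carry on along the arc.

apply_moves --series '[[[-9,0,-1],[0,0,0]],[[-9,0,-1],[0,0,0]],[[-9,0,0],[0,0,0]],[[-9,0,0],[0,0,0]],[[-11,0,0],[0,0,0]],[[-11,0,1],[0,0,0]],[[-11,0,2],[0,0,0]],[[-11,0,3],[0,0,0]],[[-11,0,4],[0,0,0]],[[0,0,0],[0,0,0]]]'

```text
t: 6.5
tool_pos: [0.5489, 0.2088, 0.4116]
orientation: [-0.006, 2.616, 0.002]
force: [-0.2, -0.1, -0.3]
opening: 0.0005
gripper_force: 0.0
```

apply_moves --series '[[[-10,0,5],[0,0,0]],[[-10,0,5],[0,0,0]],[[-10,0,6],[0,0,0]],[[-9,0,6],[0,0,0]],[[0,0,0],[0,0,0]],[[0,0,0],[0,0,0]]]'

```text
t: 7.0
tool_pos: [0.5919, 0.2091, 0.4111]
orientation: [-0.006, 2.618, 0.001]
force: [-0.2, -0.3, 0.1]
opening: 0.0005
gripper_force: 0.0
```

```bash
python3 t.py | head -1
python3 - <<'E'
from plant import robot
from h import *
p,d=robot.read_camera("side");cv2.imwrite("pics/side4.png",p)
E
```

```text
tip [0.6849 0.2096 0.25  ] z [ 0.5    0.002 -0.866] F [-0.2 -0.3  0.1] [ 0.3  -0.03  1.69 -0.18  0.99 -1.21]
```

View pics/side4.png

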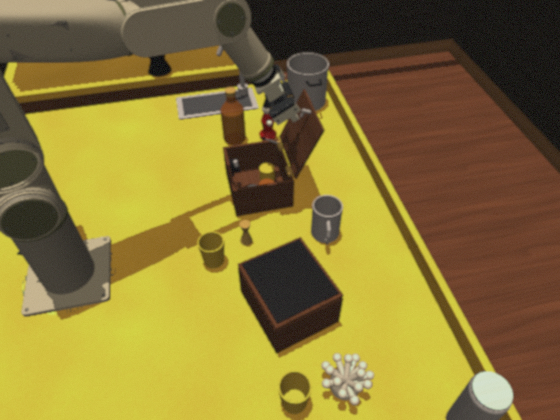

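The lid leans back past vertical, around (305,135), and the arm is still near it. I'll withdraw the arm towards the robot and up.

apply_moves --series '[[[15,0,-8],[0,0,0]],[[25,0,-20],[0,0,0]],[[25,0,-30],[0,0,0]],[[25,0,-30],[0,0,0]],[[25,0,-30],[0,0,0]],[[0,0,0],[0,0,0]],[[0,0,0],[0,0,0]],[[0,0,0],[0,0,0]],[[0,0,0],[0,0,0]],[[0,0,0],[0,0,0]],[[0,0,0],[0,0,0]],[[0,0,0],[0,0,0]]]'

```text
t: 8.05
tool_pos: [0.4337, 0.2083, 0.4549]
orientation: [-0.006, 2.619, 0.001]
force: [0.6, -0.0, 0.0]
opening: 0.0005
gripper_force: 0.0
```

apply_moves --series '[[[0,0,0],[0,0,0]],[[0,0,0],[0,0,0]],[[0,0,0],[0,0,0]],[[0,0,0],[0,0,0]],[[0,0,0],[0,0,0]],[[0,0,0],[0,0,0]],[[0,0,0],[0,0,0]],[[0,0,0],[0,0,0]],[[0,0,0],[0,0,0]],[[0,0,0],[0,0,0]],[[0,0,0],[0,0,0]],[[0,0,0],[0,0,0]]]'

```text
t: 9.05
tool_pos: [0.4332, 0.2084, 0.4559]
orientation: [-0.007, 2.618, 0.002]
force: [0.7, -0.9, -0.0]
opening: 0.0002
gripper_force: 0.0
```

```bash
python3 t.py | head -1
python3 - <<'E'
from plant import robot
from h import *
for k in (0,1):
    p,d=robot.read_camera("side");W=cloud(d,robot.calibration("side"))
    q=W[(d>0)&(W[...,0]>.64)&(W[...,0]<.8)&(W[...,1]>.13)&(W[...,1]<.28)&(W[...,2]>.14)&(W[...,2]<.32)]
    f=np.polyfit(q[:,2],q[:,0],1);print(len(q),"angle",np.pi/2+np.arctan(f[0]))
cv2.imwrite("pics/side5.png",p)
E
```

```text
tip [0.5262 0.2089 0.2949] z [ 0.5    0.003 -0.866] F [ 0.7 -0.9 -0. ] [ 0.42 -0.46  1.97 -0.22  1.16 -1.11]
1339 angle 1.988621954913641
1352 angle 1.9885658165632345
```

View pics/side5.png

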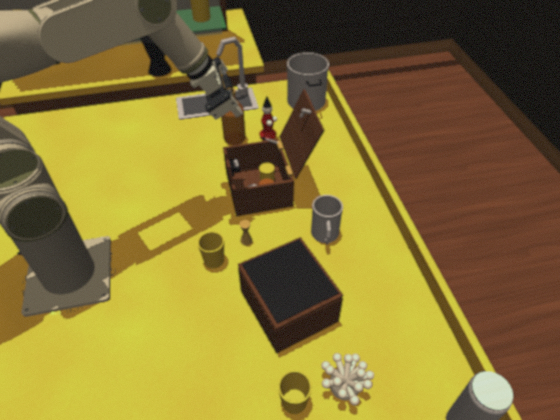

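The lid rests at 1.99 rad, around (302,135). The arm is clear, the black lid is shut, and the glasses and ornaments stand where they were.

```bash
python3 -c "
from plant import robot
print(robot.close_job())"
```

```text
the job is handed in; nothing more can be done
None
```

The job is handed in, with no verdict shown: the yellow lid rests open at about 1.99 rad, the black lid looks shut, the glasses and ornaments look unmoved in the last picture, and the arm is clear.

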